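# Draw a clamped glass syringe to half and hold it for the volume check

### The arm

A 6-joint arm with a two-finger parallel gripper is mounted at the origin on the work surface. World frame = base frame: x ahead of the robot, y to its left, z up, the work surface at z = 0. Lengths are in m, angles in rad, forces in N, time in s.
With the tool pointing down it reaches from about 0.275 to 0.725 m from the base axis. Payload 5.6 kg.
Tool frame: the origin (TCP) lies midway between the tips of the shut fingers; the grasp point (between the pads) lies 19 mm behind it; z points along the fingers, y is the line along which they close (so a half turn about z gives the same grasp; the last joint's range is limited). The gripper opens to 85 mm and grips with 20 to 120 N. Pads are 22 mm wide; open, the fingers measure 114 mm over their backs; the gripper's body (76 mm by 85 mm) begins 54 mm behind the grasp point. The pads swing forward as they close: fully open they stand 13 mm farther back than shut.
Start: joints at [-0.88, 0.255, 0.108, 0, -1.424, -0.285], TCP at [0.217, -0.505, 0.231] pointing down, gripper open.
Joint ranges: [-2.95, 2.95], [-1.21, 1.97], [-1.09, 1.5], [-2.87, 1.71], [-2.94, -0.07], [-3.05, 3.05]. Speed limits (rad/s): [2.57, 2.57, 3.14, 3.14, 3.14, 3.14].

### API

Orientations are given as a unit quaternion [x, y, z, w].
In Python, from bench import telemetry, grab_frame, get_calibration, workorder gives the robot as it stands.
- The arm moves only by the tool apply_moves, never from a script. Its argument "commands" is one flat list of numbers, 7 for each row, row after row: the opening, from 0 (shut) to 1 (fully open), then the shift along the world's x, y, z in m, then the turn, a rotation vector about the world's x, y, z in degrees. In form: [fingers, tx, ty, tz, wx, wy, wz, fingers, tx, ty, tz, wx, wy, wz, ...]. A call has 1 to 8 rows; each row shifts and turns the commanded pose from where the row before left it; what a row does not reach is not made up. A row lasts 1/12 s, in which the tool goes at most 41.7 mm and 7.16 degrees, less where a joint would pass 70% of its speed; a pose out of reach is approached as far as the arm can. A call is refused whole if a number of a shift passes 0.0417 or a number of a turn 7.16, either way. A call with a gripper value outside its range is refused whole. The fingers move at their own pace and stop on an object; "squeeze" is the grip in N (left out, the last holds). Time passes only in rows, so rows that do not move let the fingers close. It gives the time, the measured TCP pose, the force, the opening and the grip force at its end, in the units of the state.
- telemetry.observe(): the state, without advancing time (a new reading comes with each control period).
- grab_frame(name): name is "scene" or "top"; returns (picture, depth): 420x560x3 uint8, blue, green, red; 420x560 float32, m along the optical axis (not along the pixel's ray), 0 where there is no reading.
- get_calibration(name): a dict with "fx", "fy", "cx", "cy" (pixels), "cam_to_world" (4x4, takes a point from camera to world coordinates). Camera axes: x right, y up, looking along -z (the intrinsics and any distortion apply to the point x, -y, -z); pixel columns grow to the right and rows downward; lengths in m; the calibration is good to about 2 mm. A picture is of the moment at which its call begins. get_calibration takes no time and is no camera call.
- workorder.job_done(): hands the job in; it is judged then, once.
The state is a dict: "clock": time; "q": joint angles; "dq": joint speeds; "effort": joint torques, N m; "eef_pos": TCP position; "tcp_rot": TCP orientation; "force": force on the tool from outside, world axes, zero at the start; "ft_torque": the same for the moment, N m; "gripper_width": finger opening in m; "grip_force": force on a finger pad.
Only numpy, scipy, OpenCV 4.12 (cv2) and the standard library are available. Lean on these libraries where they do the work, as an engineer would, in place of code of your own. Each camera call takes 0.05 s, during which the arm holds its last target. There are 200 camera calls.

### The job

The big glass syringe standing in the clamp stand is to be shown to the pharmacist for a volume check. First tighten both black wing knobs of the flange strap clockwise to their stops, so that the barrel is clamped down; only then draw the blue plunger straight up, without forcing it sideways against the glass, until its lower end is level with the red 50 ml ring, and finish while still holding it there. Do not pull the plunger out of the barrel, and leave everything else on the bench where it stands.

Things in the scene. Friction and masses are not known exactly. Their poses are not given: they have to be found in the camera images.
- stand: Syringe clamp stand, fixed to the bench: grey base plate 120 x 214 mm and 18 mm high, two steel columns, an aluminium deck, and on top of it a steel flange strap 44 mm (x) by 192 mm (y), whose upper face is 188 mm above the bench. Origin: on the bench under the syringe's axis; z up, y along the strap from the right knob to the left one. The syringe stands upright on the origin's z axis; the knob axes are at y = +76 mm (left) and y = -76 mm (right), x = 0.
- barrel: Clear glass barrel of the 100 ml syringe, tip down, fixed in the stand, hanging between the columns under the strap. Outside 39 mm, bore 34.5 mm in diameter and 120 mm deep, open at the top (mouth 182 mm above the bench, just below the strap's 38 mm hole). Origin: centre of the bore's floor (the 0 ml position), 62 mm above the bench; z up along the bore. 1 ml is 1.1 mm; a line every 10 ml, the 50 ml one a red ring.
- mark50 (a point): Centre of the red 50 ml ring: on the bore axis, 55 mm above the bore's floor, 117 mm above the bench.
- plunger: Blue glass plunger, loose in the bore and snug in it (0.75 mm of play all round), about 0.13 kg: a 33 mm shaft, 151 mm long, with a round thumb disc on top, 40 mm in diameter and 8 mm thick. Whole length 159 mm. At the start it rests on the bore's floor, the disc's underside 25 mm above the strap; nothing but the hand keeps it up: let go, it drops back. Pulled off its axis it rubs on the glass and jams. Origin: centre of its lower end; z up along the shaft.
- plunger_foot (a point): Centre of the plunger's lower end (its z axis is the plunger's axis). Level with mark50 when the syringe is drawn to 50 ml; at the start 55 mm below it.
- thumb_disc (a point): Centre of the thumb disc (on the plunger's axis, 155 mm above the lower end), the place to grip it by the rim.
- knob_left (a joint): Turning angle of the left wing knob (stand y = +76 mm), 0 loose to 2.2 rad at its end stop (tight); grows as it is turned clockwise seen from above; stays where it is left (friction 0.12 N m). The wing lies at 2.2 - value radians anticlockwise from the strap's length (stand y axis), so that at the stop it lies along the strap.
- knob_right (a joint): The same for the right wing knob (stand y = -76 mm).
- knob_left_grip (a point): On the left knob's axis, 25 mm above the strap: the height to grip the wing. The wing is a black butterfly-shaped bar 38 mm long and 10 mm thick, standing from 8 to 35 mm above the strap; below it are only a 10 mm screw and a 26 mm washer, 3 mm high.
- knob_right_grip (a point): The same for the right knob.
- amber_bottle: Bystander: amber glass bottle with a white cap, 60 mm in diameter, 125 mm high. Origin: centre of the underside.
- ointment_jar: Bystander: white jar with a blue lid, 68 mm in diameter, 60 mm high. Origin: centre of the underside.
- yellow_carton: Bystander: yellow carton 50 x 85 x 60 mm (high). Origin: centre of the underside.
- white_carton: Bystander: white carton with a green band, 45 x 75 x 110 mm (high). Origin: centre of the underside.
- dose_cup: Bystander: small white dose cup, 38 mm in diameter, 34 mm high, beside the stand. Origin: centre of the underside.
- tip_cap: Bystander: orange syringe tip cap, 24 mm in diameter, 16 mm high, beside the stand. Origin: centre of the underside.
- steel_tray: Bystander: shallow steel tray 120 x 200 x 28 mm (high). Origin: centre of the underside.
- spare_stopper: Bystander: black rubber stopper, 33 mm in diameter, 26 mm high, standing in the steel tray. Origin: centre of the underside.
There are look-alikes about, which are no part of the job. Of the things like the plunger, leave any that is green; of the rest the larger one is meant. What is shaped like the stand but pink is not meant.

How it is judged:
By the outcome, as a careful person would: the job done as asked, in the order asked, and still so for the second after the job is handed in, while the arm keeps its last pose, push and grip.
It also fails if it takes over 64 s, if anything falls off the work surface, if the arm or the gripper's body presses on something with over 40 N, if the wrist force passes 120 N, or if a joint passes its speed limit or range.

## Working session

There is one attempt and no reset: what is moved stays moved. The work goes in short steps, Python scripts to look and compute and a tool call to move; the robot and the scene stay as the last step left them, time stands still between calls to the robot, and variables do not carry over. Pictures are saved under pics/ and viewed, at most 10 in all, crops included, and the job is handed in when it is done.

Besides the shell and the picture viewer there is one more tool, called after "Call:" by a JSON object that holds its "method" and its "body". apply_moves: Moves the arm, as the interface text tells. Its arguments: {"type":"object","properties":{"commands":{"type":"array","items":{"type":"number"}},"squeeze":{"type":"number"}},"required":["commands"]}

```bash
mkdir -p pics
cat > h.py <<'E'
import numpy as np, cv2
from bench import telemetry, grab_frame, get_calibration, workorder
def save(n,tag):
    im,d=grab_frame(n); cv2.imwrite(f'pics/{tag}.png',im); np.save(f'{tag}.npy',d); return im,d
def world(n,d):
    c=get_calibration(n); v,u=np.mgrid[0:420,0:560]
    P=np.stack([(u-c['cx'])/c['fx']*d,-(v-c['cy'])/c['fy']*d,-d,np.ones_like(d)],-1)
    return (P@np.array(c['cam_to_world']).T)[...,:3]
E
python3 - <<'E'
from h import *
for n in('scene','top'):
    save(n,n+'0'); c=get_calibration(n); print({k:v for k,v in c.items()})
print(telemetry.observe())
E
```

```text
{'fx': 542.11348847659, 'fy': 542.11348847659, 'cx': 275.85962008669503, 'cy': 219.97077843920155, 'cam_to_world': array([[ 0.7920254 , -0.39796166,  0.46294954,  1.16198943],
       [ 0.61035079,  0.53226982, -0.58665216, -0.84640361],
       [-0.012949  ,  0.74720503,  0.66446743,  0.9958842 ],
       [ 0.        ,  0.        ,  0.        ,  1.        ]])}
{'fx': 418.4946591889016, 'fy': 418.4946591889016, 'cx': 282.49315104453945, 'cy': 201.9819993923427, 'cam_to_world': array([[-0.01348959,  0.99203212, -0.12526094,  0.4429703 ],
       [-0.99989943, -0.01283484,  0.00603267, -0.10275247],
       [ 0.0043769 ,  0.12532973,  0.99210549,  1.20107623],
       [ 0.        ,  0.        ,  0.        ,  1.        ]])}
{'clock': 0.1, 'q': array([-8.80382348e-01,  2.55698715e-01,  1.07135342e-01, -4.01860798e-04,
       -1.42391726e+00, -2.84640033e-01]), 'dq': array([-1.44582934e-04, -1.50907641e-03,  3.36548831e-03,  1.48231314e-03,
       -8.03785811e-05, -1.19344072e-03]), 'effort': array([-3.59199432e-03, -3.87607312e+01,  2.38472146e+01,  5.37794575e+00,
       -3.79583129e-03, -2.87180882e-06]), 'eef_pos': array([ 0.216989  , -0.50490306,  0.23048415]), 'tcp_rot': array([-2.01468882e-01,  9.79494533e-01,  8.37134588e-04, -2.18911841e-04]), 'force': array([-0.26511013, -0.77970737, -0.17477826]), 'ft_torque': array([-0.04587172, -0.04028468,  0.01271958]), 'grip_force': 0.0, 'gripper_width': 0.08507540106443573}
```

View pics/scene0.png

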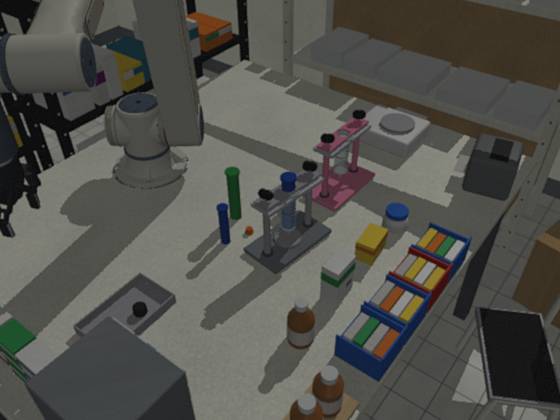

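View pics/top0.png

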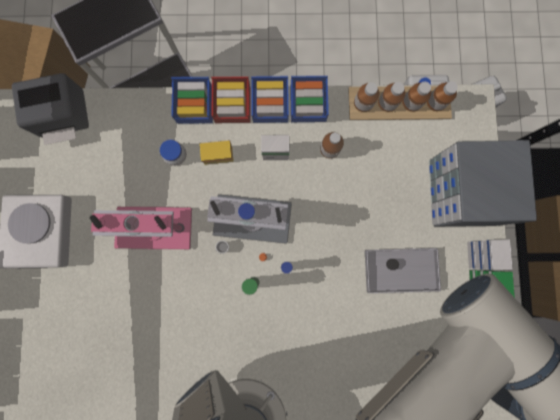

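Grey stand at top (248,215) with the blue disc (247,211), and a pink look-alike stand at top (150,228). The other plunger-like things are a thin blue one at (286,267) and a green one at (249,287). The blue plunger in the grey stand fits: it isn't green, it's the larger blue one, and it sits in the non-pink stand. I'll confirm in one crop.

Run:
```python
from h import *
a=cv2.imread('pics/top0.png')[180:305,190:310]; b=cv2.imread('pics/scene0.png')[145:280,205:355]
a=cv2.resize(a,None,fx=3.2,fy=3.2,interpolation=3); b=cv2.resize(b,None,fx=2.7,fy=2.7,interpolation=3)
o=np.zeros((400,800,3),np.uint8); o[:400,:384]=a[:400]; o[:364,390:795]=b[:364,:405]; cv2.imwrite('pics/crop.png',o)
d=np.load('top0.npy'); W=world('top',d); im=cv2.imread('pics/top0.png'); hsv=cv2.cvtColor(im,cv2.COLOR_BGR2HSV)
# strap points, disc points, knob points
v,u=np.mgrid[0:420,0:560]; roi=(u>200)&(u<300)&(v>185)&(v<250)&(d>0)
blue=roi&(hsv[...,0]>105)&(hsv[...,0]<130)&(hsv[...,1]>130)&(W[...,2]>.18); print('disc',blue.sum(),np.median(W[blue],0),W[blue].min(0),W[blue].max(0))
s=roi&(abs(W[...,2]-.188)<.006); 
cv2_r=cv2.minAreaRect(W[s][:,:2].astype(np.float32)*1000); print('strap',s.sum(),cv2_r,W[s].mean(0))
k=roi&(W[...,2]>.207)&(W[...,2]<.235)&~blue&(hsv[...,2]<70)
for m in(k&(u<235),k&(u>265)):
    p=W[m]; c=p.mean(0); e,V=np.linalg.eigh(np.cov((p[:,:2]).T)); print('knob',m.sum(),c,(p.min(0)+p.max(0))/2,'dir',np.degrees(np.arctan2(V[1,1],V[0,1])),np.sqrt(e))
```

```text
disc 127 [ 0.5465846  -0.02237345  0.21975368] [ 0.53209815 -0.03663637  0.21449929] [ 0.56114025 -0.00789155  0.22467578]
strap 1083 ((550.068603515625, -22.280601501464844), (191.9959716796875, 59.040409088134766), 81.18379974365234) [ 0.547666   -0.02359306  0.18766395]
knob 50 [0.55533263 0.05095305 0.22072992] [0.55512057 0.051723   0.22080583] dir -153.99526952683595 [0.00253708 0.00881551]
knob 41 [ 0.53631135 -0.09831169  0.22131801] [ 0.53745468 -0.09779076  0.22031343] dir -170.35275407548986 [0.00206014 0.00918181]
```

View pics/crop.png

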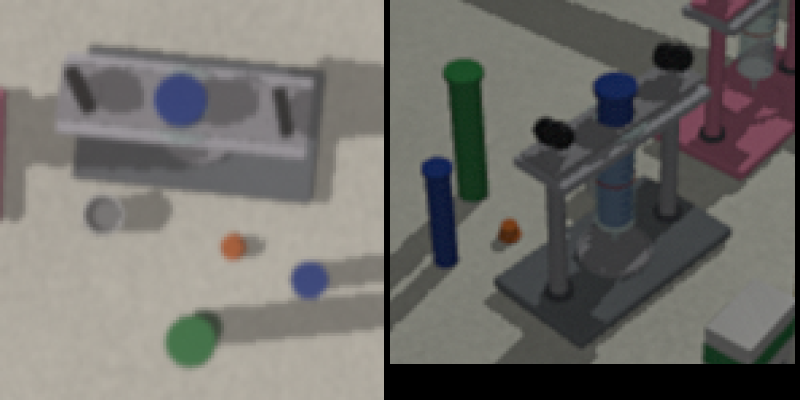

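The crop confirms it: the large blue disc in the grey stand is the plunger meant, with the thin blue and green ones standing loose. Wings: left lies at world angle of about 26° (still loose), right at about 10°. I'll start with the right knob, raising, travelling and turning +166.5° so the wrist has room to turn clockwise.

Call:
{"method": "apply_moves", "body": {"commands": [0.5, 0.01, 0.012, 0.03, 0, 0, 6.94, 0.5, 0.01, 0.012, 0.03, 0, 0, 6.94, 0.5, 0.01, 0.013, 0.03, 0, 0, 6.94, 0.5, 0.013, 0.017, 0.01, 0, 0, 6.94, 0.5, 0.013, 0.017, 0, 0, 0, 6.94, 0.5, 0.013, 0.017, 0, 0, 0, 6.94, 0.5, 0.013, 0.017, 0, 0, 0, 6.94, 0.5, 0.013, 0.017, 0, 0, 0, 6.94]}}

```text
clock: 0.77
eef_pos: [0.3126, -0.3823, 0.3309]
tcp_rot: [-0.637, 0.771, 0.0, 0.0]
force: [0.7, -0.6, -0.5]
gripper_width: 0.0426
grip_force: 0.0
```

Call:
{"method": "apply_moves", "body": {"commands": [0.5, 0.014, 0.018, 0, 0, 0, 6.94, 0.5, 0.014, 0.018, 0, 0, 0, 6.94, 0.5, 0.014, 0.018, 0, 0, 0, 6.94, 0.5, 0.014, 0.018, 0, 0, 0, 6.94, 0.5, 0.014, 0.018, 0, 0, 0, 6.94, 0.5, 0.014, 0.018, 0, 0, 0, 6.94, 0.5, 0.014, 0.018, 0, 0, 0, 6.94, 0.5, 0.014, 0.018, 0, 0, 0, 6.94]}}

```text
clock: 1.43
eef_pos: [0.4245, -0.2382, 0.3309]
tcp_rot: [0.923, -0.386, -0.0, -0.0]
force: [0.5, -0.7, -0.7]
gripper_width: 0.0426
grip_force: 0.0
```

Call:
{"method": "apply_moves", "body": {"commands": [0.5, 0.014, 0.018, 0, 0, 0, 6.94, 0.5, 0.014, 0.018, 0, 0, 0, 6.94, 0.5, 0.014, 0.018, 0, 0, 0, 6.94, 0.5, 0.014, 0.018, 0, 0, 0, 6.94, 0.5, 0.014, 0.018, 0, 0, 0, 6.94, 0.5, 0.014, 0.018, 0, 0, 0, 6.94, 0.5, 0.014, 0.018, 0, 0, 0, 6.94, 0.5, 0.014, 0.018, 0, 0, 0, 6.94]}}

```text
clock: 2.1
eef_pos: [0.5365, -0.0942, 0.3308]
tcp_rot: [0.996, 0.089, -0.0, -0.0]
force: [0.6, -0.7, 0.5]
gripper_width: 0.0427
grip_force: 0.0
```

Call:
{"method": "apply_moves", "body": {"commands": [0.5, 0, -0.004, -0.03, 0, 0, 0, 0.5, 0, 0, -0.03, 0, 0, 0, 0.5, 0, 0, -0.03, 0, 0, 0, 0.5, 0, 0, -0.025, 0, 0, 0, 0.5, 0, 0, -0.012, 0, 0, 0, 0.5, 0, 0, -0.008, 0, 0, 0, 0.5, 0, 0, 0, 0, 0, 0], "squeeze": 40}}

```text
clock: 2.68
eef_pos: [0.5351, -0.0992, 0.1943]
tcp_rot: [0.996, 0.085, -0.002, -0.0]
force: [-0.1, -0.1, -0.2]
gripper_width: 0.0426
grip_force: 0.0
```

Call:
{"method": "apply_moves", "body": {"commands": [0, 0, 0, 0, 0, 0, 0, 0, 0, 0, 0, 0, 0, 0, 0, 0, 0, 0, 0, 0, 0, 0, 0, 0, 0, 0, 0, 0, 0, 0, 0, 0, 0, 0, 0]}}

```text
clock: 3.1
eef_pos: [0.5367, -0.098, 0.1978]
tcp_rot: [0.996, 0.086, 0.001, -0.001]
force: [-1.4, 6.0, 3.6]
gripper_width: 0.0092
grip_force: 42.3
```

Run:
```python
from h import *
im,d=save('scene','s1'); cv2.imwrite('pics/s1c.png',cv2.resize(im[100:270,205:375],None,fx=3.4,fy=3.4,interpolation=3)); o=telemetry.observe(); print(o['q'],o['eef_pos'],o['force'],o['ft_torque'],o['gripper_width'],o['grip_force'])
```

```text
[ 0.1050031   0.25691831  0.02630167 -0.00205021 -1.33732939  1.63823104] [ 0.53668336 -0.0979671   0.1977894 ] [-2.03479085  4.71348567  3.48520388] [1.83763235 0.69913631 0.15526202] 0.009599109899429126 42.333953976631165
```

View pics/s1c.png

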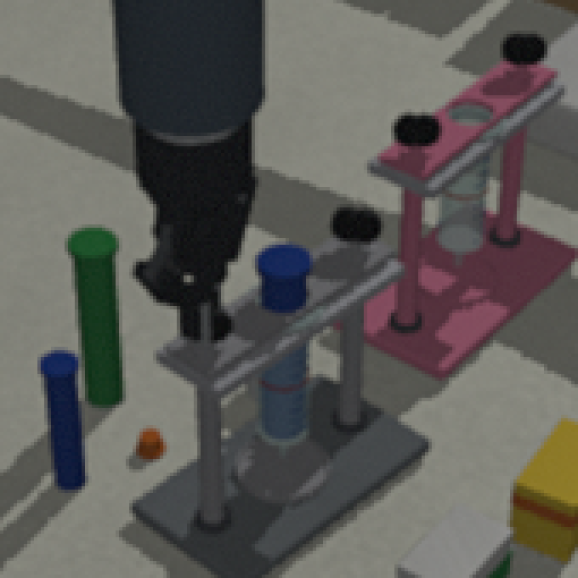

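The right wing is gripped (crop: fingers on it around (205,320), width 9.5 mm). Now turning it clockwise.

Call:
{"method": "apply_moves", "body": {"commands": [0, 0, 0.001, 0, 0, 0, -7, 0, 0, 0, 0, 0, 0, -7, 0, 0, 0, 0, 0, 0, -7, 0, 0, 0, 0, 0, 0, -7, 0, 0, 0, 0, 0, 0, -7, 0, 0, 0, 0, 0, 0, -7, 0, 0, 0, 0, 0, 0, -7]}}

```text
clock: 3.73
eef_pos: [0.5374, -0.0948, 0.1978]
tcp_rot: [0.941, -0.337, 0.001, -0.004]
force: [0.7, 13.3, 3.5]
gripper_width: 0.0091
grip_force: 42.5
```

```bash
cat > st.py <<'E'
from h import *
from scipy.spatial.transform import Rotation as R
o=telemetry.observe(); y=R.from_quat(o['tcp_rot']).as_matrix()
print('t',round(o['clock'],2),'pos',o['eef_pos'].round(4),'jaw',round(np.degrees(np.arctan2(y[1,1],y[0,1])),2),'z',y[:,2].round(3),'F',o['force'].round(1),'T',o['ft_torque'].round(3),'q6',o['q'][5].round(3),'g',round(o['gripper_width'],4),round(o['grip_force'],1))
E
python3 st.py
```

```text
t 3.73 pos [ 0.5374 -0.0948  0.1978] jaw -129.44 z [ 0.005  0.006 -1.   ] F [ 0.7 13.3  3.5] T [4.546 0.196 0.193] q6 0.775 g 0.0091 42.5
```

Call:
{"method": "apply_moves", "body": {"commands": [0, 0, 0.0025, 0, 0, 0, -7, 0, 0, 0, 0, 0, 0, -7, 0, 0, 0, 0, 0, 0, -7, 0, 0, 0, 0, 0, 0, -7, 0, 0, 0, 0, 0, 0, -7, 0, 0, 0, 0, 0, 0, -7, 0, 0, 0, 0, 0, 0, 0]}}

```text
clock: 4.32
eef_pos: [0.5398, -0.0933, 0.1979]
tcp_rot: [0.758, -0.653, 0.002, -0.005]
force: [8.1, 8.8, -1.3]
gripper_width: 0.0093
grip_force: 41.6
```

```bash
python3 st.py
```

```text
t 4.32 pos [ 0.5398 -0.0933  0.1979] jaw -171.5 z [ 0.009  0.004 -1.   ] F [ 8.1  8.8 -1.3] T [ 2.539 -2.529 -0.092] q6 0.037 g 0.0093 41.6
```

Call:
{"method": "apply_moves", "body": {"commands": [0, 0.002, 0.001, 0, 0, 0, -5, 0, 0, 0, 0, 0, 0, -5, 0, 0, 0, 0, 0, 0, 0]}}

```text
clock: 4.57
eef_pos: [0.5406, -0.0931, 0.1978]
tcp_rot: [-0.698, 0.716, -0.001, 0.003]
force: [4.2, 4.6, 0.4]
gripper_width: 0.0093
grip_force: 41.8
```

```bash
python3 st.py
```

```text
t 4.57 pos [ 0.5406 -0.0931  0.1978] jaw 178.6 z [ 0.006  0.003 -1.   ] F [4.2 4.6 0.4] T [ 1.713 -1.318 -0.098] q6 -0.137 g 0.0093 41.8
```

Call:
{"method": "apply_moves", "body": {"commands": [0, 0, 0, 0, 0, 0, -5, 0, 0, 0, 0, 0, 0, -3, 0, 0, 0, 0, 0, 0, 0]}}

```text
clock: 4.82
eef_pos: [0.541, -0.0932, 0.1979]
tcp_rot: [-0.648, 0.762, -0.001, 0.003]
force: [5.7, 3.8, -1.1]
gripper_width: 0.0094
grip_force: 51.4
```

```bash
python3 st.py
```

```text
t 4.82 pos [ 0.541  -0.0932  0.1979] jaw 170.8 z [ 0.007  0.002 -1.   ] F [ 5.7  3.8 -1.1] T [ 1.581 -1.887  0.964] q6 -0.274 g 0.0094 51.4
```

The reaction torque jumped to 0.96 N m at jaw 171°, so the right stop is reached, consistent with a strap yaw near −9°. Releasing and going over to the left knob.

Call:
{"method": "apply_moves", "body": {"commands": [0.5, 0, 0, 0, 0, 0, 0, 0.5, 0, 0, 0, 0, 0, 0, 0.5, 0, 0, 0, 0, 0, 0, 0.5, 0, 0, 0.02, 0, 0, 0, 0.5, 0, 0, 0.03, 0, 0, 0, 0.5, 0, 0, 0.03, 0, 0, 6.95, 0.5, 0, 0.01, 0.01, 0, 0, 6.95, 0.5, 0, 0.01, 0, 0, 0, 6.95]}}

```text
clock: 5.48
eef_pos: [0.5393, -0.0755, 0.2903]
tcp_rot: [0.777, -0.63, 0.003, -0.002]
force: [0.7, 0.2, -1.1]
gripper_width: 0.0429
grip_force: 0.0
```

Call:
{"method": "apply_moves", "body": {"commands": [0.5, 0.002, 0.01, 0, 0, 0, 6.95, 0.5, 0.002, 0.01, 0, 0, 0, 6.95, 0.5, 0.002, 0.01, 0, 0, 0, 6.95, 0.5, 0.002, 0.01, 0, 0, 0, 6.95, 0.5, 0.002, 0.01, 0, 0, 0, 6.95, 0.5, 0.002, 0.01, 0, 0, 0, 6.95, 0.5, 0.002, 0.01, 0, 0, 0, 6.95, 0.5, 0.002, 0.01, 0, 0, 0, 6.95]}}

```text
clock: 6.15
eef_pos: [0.554, 0.0053, 0.2865]
tcp_rot: [0.981, -0.194, 0.0, 0.0]
force: [-0.2, 0.1, -0.1]
gripper_width: 0.0426
grip_force: 0.0
```

Call:
{"method": "apply_moves", "body": {"commands": [0.5, 0.002, 0.01, 0, 0, 0, 6.95, 0.5, 0.002, 0.01, 0, 0, 0, 6.95, 0.5, 0.002, 0.01, 0, 0, 0, 6.95, 0.5, 0, 0.01, 0, 0, 0, 6.95, 0.5, 0, 0.01, 0, 0, 0, 6.95, 0.5, 0, 0, 0, 0, 0, 6.95, 0.5, 0, 0, 0, 0, 0, 6.95, 0.5, 0, 0, 0, 0, 0, 0]}}

```text
clock: 6.82
eef_pos: [0.56, 0.055, 0.2865]
tcp_rot: [0.974, 0.226, -0.0, 0.0]
force: [0.2, 0.5, -0.0]
gripper_width: 0.0425
grip_force: 0.0
```

```bash
python3 st.py
python3 - <<'E'
from h import *
im,d=save('top','t2'); cv2.imwrite('pics/t2c.png',cv2.resize(im[150:310,140:340],None,fx=3.5,fy=3.5,interpolation=3))
E
```

```text
t 6.82 pos [0.56   0.055  0.2865] jaw -63.84 z [-0. -0. -1.] F [ 0.2  0.5 -0. ] T [-0.003  0.049  0.014] q6 1.651 g 0.0425 0.0
```

View pics/t2c.png

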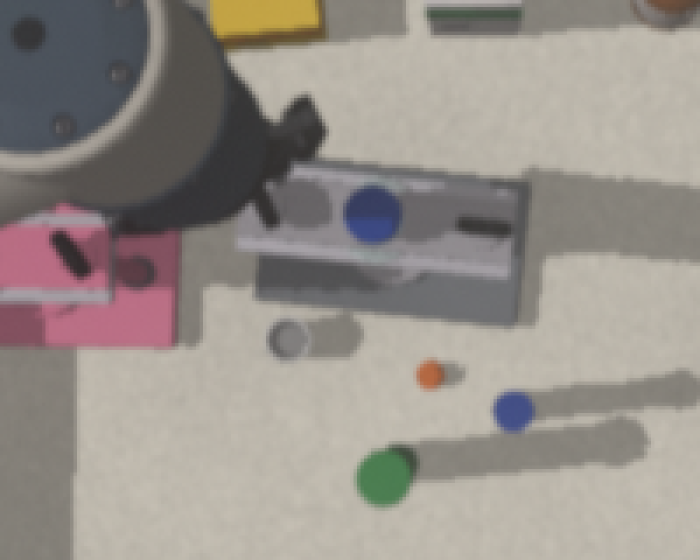

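The right wing (crop (485,226)) now lies along the strap, and the left wing (265,205) is still loose. Descending on it.

Call:
{"method": "apply_moves", "body": {"commands": [0.5, 0.001, 0.001, -0.03, 0, 0, 0, 0.5, 0, 0, -0.03, 0, 0, 0, 0.5, 0, 0, -0.02, 0, 0, 0, 0.5, 0, 0, -0.009, 0, 0, 0, 0.5, 0, 0, 0, 0, 0, 0]}}

```text
clock: 7.28
eef_pos: [0.5599, 0.0556, 0.1953]
tcp_rot: [0.975, 0.223, -0.002, 0.0]
force: [-0.2, -0.7, -0.6]
gripper_width: 0.043
grip_force: 0.0
```

Call:
{"method": "apply_moves", "body": {"commands": [0, 0, 0, 0, 0, 0, 0, 0, 0, 0, 0, 0, 0, 0, 0, 0, 0, 0, 0, 0, 0, 0, 0, 0, 0, 0, 0, 0, 0, 0, 0, 0, 0, 0, 0]}}

```text
clock: 7.7
eef_pos: [0.5625, 0.0557, 0.1994]
tcp_rot: [0.975, 0.224, 0.002, 0.001]
force: [1.3, -3.5, 5.8]
gripper_width: 0.0091
grip_force: 44.8
```

```bash
python3 st.py
```

```text
t 7.7 pos [0.5625 0.0557 0.1994] jaw -64.11 z [ 0.004 -0.    -1.   ] F [ 1.3 -3.5  5.8] T [-1.    -0.543 -0.026] q6 1.646 g 0.0091 44.8
```

Call:
{"method": "apply_moves", "body": {"commands": [0, 0, 0, 0, 0, 0, -7, 0, 0, 0, 0, 0, 0, -7, 0, 0, 0, 0, 0, 0, -7, 0, 0, 0, 0, 0, 0, -7, 0, 0, 0, 0, 0, 0, -7, 0, 0, 0, 0, 0, 0, -7, 0, 0, 0, 0, 0, 0, -7, 0, 0, 0, 0, 0, 0, -7]}}

```text
clock: 8.37
eef_pos: [0.5624, 0.0522, 0.1994]
tcp_rot: [0.965, -0.263, 0.002, 0.003]
force: [2.7, -14.4, 3.7]
gripper_width: 0.0092
grip_force: 44.6
```

```bash
python3 st.py
```

```text
t 8.37 pos [0.5624 0.0522 0.1994] jaw -120.49 z [ 0.003 -0.007 -1.   ] F [  2.7 -14.4   3.7] T [-5.101 -1.144  0.164] q6 0.663 g 0.0092 44.6
```

Call:
{"method": "apply_moves", "body": {"commands": [0, 0, 0, 0, 0, 0, -7, 0, 0, 0, 0, 0, 0, -7, 0, 0, 0, 0, 0, 0, -7, 0, 0, 0, 0, 0, 0, -7, 0, 0, 0, 0, 0, 0, -7, 0, 0, 0, 0, 0, 0, -7, 0, 0, 0, 0, 0, 0, -7, 0, 0, 0, 0, 0, 0, -7]}}

```text
clock: 9.03
eef_pos: [0.5595, 0.0502, 0.1994]
tcp_rot: [0.728, -0.685, 0.002, 0.005]
force: [-7.9, -17.8, 10.2]
gripper_width: 0.0089
grip_force: 45.5
```

```bash
python3 st.py
```

```text
t 9.03 pos [0.5595 0.0502 0.1994] jaw -176.53 z [-0.003 -0.01  -1.   ] F [ -7.9 -17.8  10.2] T [-6.151  2.526  0.207] q6 -0.315 g 0.0089 45.5
```

Call:
{"method": "apply_moves", "body": {"commands": [0, -0.002, -0.004, 0, 0, 0, -3, 0, 0, 0, 0, 0, 0, -4, 0, 0, 0, 0, 0, 0, 0]}}

```text
clock: 9.28
eef_pos: [0.5589, 0.05, 0.1993]
tcp_rot: [-0.686, 0.727, -0.001, -0.001]
force: [-2.9, -7.1, 7.5]
gripper_width: 0.0094
grip_force: 45.2
```

```bash
python3 st.py
```

```text
t 9.28 pos [0.5589 0.05   0.1993] jaw 176.66 z [ 0.001 -0.003 -1.   ] F [-2.9 -7.1  7.5] T [-2.428  1.021 -0.103] q6 -0.429 g 0.0094 45.2
```

Call:
{"method": "apply_moves", "body": {"commands": [0, 0, 0, 0, 0, 0, -4, 0, 0, 0, 0, 0, 0, -4, 0, 0, 0, 0, 0, 0, 0]}}

```text
clock: 9.53
eef_pos: [0.5587, 0.05, 0.1994]
tcp_rot: [-0.635, 0.773, -0.002, -0.001]
force: [-4.0, -7.4, 8.0]
gripper_width: 0.0093
grip_force: 70.0
```

```bash
python3 st.py
```

```text
t 9.53 pos [0.5587 0.05   0.1994] jaw 168.84 z [ 0.    -0.004 -1.   ] F [-4.  -7.4  8. ] T [-2.559  1.39   1.52 ] q6 -0.567 g 0.0093 70.0
```

Reaction torque 1.5 N m, so the left stop is reached too. Releasing, raising and moving over the disc.

Call:
{"method": "apply_moves", "body": {"commands": [0.5, 0, 0, 0, 0, 0, 0, 0.5, 0, 0, 0, 0, 0, 0, 0.5, 0, 0, 0, 0, 0, 2, 0.5, 0, 0, 0.02, 0, 0, 0, 0.5, 0, 0, 0.03, 0, 0, 0, 0.85, 0, 0, 0.03, 0, 0, 0, 0.85, -0.002, -0.02, 0.01, 0, 0, 0, 0.85, -0.003, -0.02, 0, 0, 0, 0]}}

```text
clock: 10.2
eef_pos: [0.5556, 0.013, 0.2904]
tcp_rot: [-0.65, 0.76, -0.001, 0.003]
force: [0.3, -0.2, -0.4]
gripper_width: 0.0725
grip_force: 0.0
```

Call:
{"method": "apply_moves", "body": {"commands": [0.85, -0.003, -0.02, 0, 0, 0, 0, 0.85, -0.002, -0.013, 0, 0, 0, 0, 0.85, 0, 0, 0, 0, 0, 0, 0.85, 0, 0, 0, 0, 0, 0]}}

```text
clock: 10.53
eef_pos: [0.549, -0.0209, 0.287]
tcp_rot: [-0.648, 0.761, 0.0, 0.0]
force: [0.5, 0.7, 0.0]
gripper_width: 0.0723
grip_force: 0.0
```

```bash
python3 st.py
python3 - <<'E'
from h import *
im,d=save('top','t3'); s,e=save('scene','s3')
a=cv2.resize(im[170:260,180:320],None,fx=2.8,fy=2.8,interpolation=3); b=cv2.resize(s[130:270,215:355],None,fx=2.8,fy=2.8,interpolation=3)
o=np.zeros((392,790,3),np.uint8); o[:a.shape[0],:392]=a; o[:392,396:788]=b; cv2.imwrite('pics/c3.png',o)
W=world('scene',e); hsv=cv2.cvtColor(s,cv2.COLOR_BGR2HSV); v,u=np.mgrid[0:420,0:560]
m=(hsv[...,0]>105)&(hsv[...,0]<130)&(hsv[...,1]>130)&(abs(W[...,2]-.217)<.012)&(abs(u-288)<15)&(abs(v-182)<15); p=W[m]; print(m.sum(),p.min(0),p.max(0),p.mean(0))
E
```

```text
t 10.53 pos [ 0.549  -0.0209  0.287 ] jaw 170.84 z [-0.     0.001 -1.   ] F [0.5 0.7 0. ] T [ 0.016 -0.044  0.004] q6 -0.406 g 0.0723 0.0
163 [ 0.53227828 -0.04088804  0.20520581] [ 0.56893513 -0.0042893   0.22585712] [ 0.55335512 -0.02605854  0.21941921]
```

View pics/c3.png

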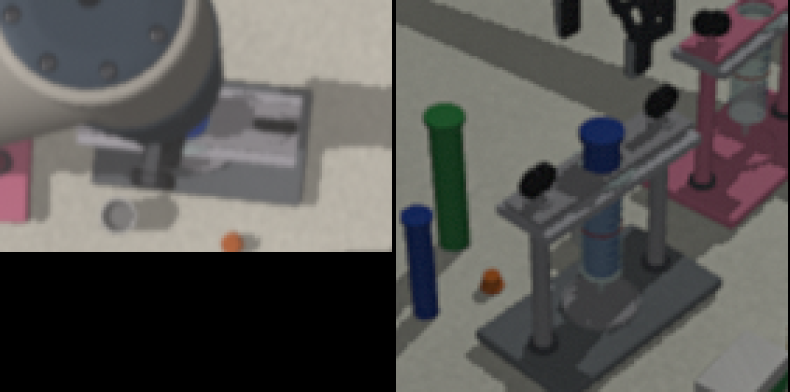

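Both wings lie along the strap (right crop, (538,180) and (662,100)). Scene depth puts the disc at (0.5506, −0.0226). Descending with the jaws across the strap and a light grip.

Call:
{"method": "apply_moves", "body": {"commands": [0.85, 0.001, -0.001, -0.03, 0, 0, 0, 0.85, 0, 0, -0.03, 0, 0, 0, 0.85, 0, 0, -0.02, 0, 0, 0, 0.85, 0, 0, -0.012, 0, 0, 0, 0.85, 0, 0, 0, 0, 0, 0, 0.85, 0, 0, 0, 0, 0, 0], "squeeze": 20}}

```text
clock: 11.13
eef_pos: [0.5501, -0.0213, 0.1951]
tcp_rot: [-0.649, 0.761, 0.0, -0.001]
force: [0.1, 0.2, 0.8]
gripper_width: 0.0726
grip_force: 0.0
```

Call:
{"method": "apply_moves", "body": {"commands": [0.35, 0, 0, 0, 0, 0, 0, 0.35, 0, 0, 0, 0, 0, 0, 0.35, 0, 0, 0, 0, 0, 0, 0.35, 0, 0, 0, 0, 0, 0, 0.35, 0, 0, 0, 0, 0, 0], "squeeze": 25}}

```text
clock: 11.55
eef_pos: [0.5509, -0.0218, 0.1967]
tcp_rot: [-0.649, 0.761, -0.001, 0.001]
force: [0.2, -0.2, 5.1]
gripper_width: 0.0387
grip_force: 25.0
```

```bash
python3 st.py
```

```text
t 11.55 pos [ 0.5509 -0.0218  0.1967] jaw 170.92 z [ 0.003  0.    -1.   ] F [ 0.2 -0.2  5.1] T [0.166 0.169 0.012] q6 -0.403 g 0.0387 25.0
```

Grip is on (38.7 mm) with almost no side force. Drawing straight up.

Call:
{"method": "apply_moves", "body": {"commands": [0.35, 0, 0, 0.001, 0, 0, 0, 0.35, 0, 0, 0.002, 0, 0, 0, 0.35, 0, 0, 0.003, 0, 0, 0, 0.35, 0, 0, 0.003, 0, 0, 0, 0.35, 0, 0, 0.003, 0, 0, 0, 0.35, 0, 0, 0.003, 0, 0, 0], "squeeze": 35}}

```text
clock: 12.05
eef_pos: [0.55, -0.0218, 0.2104]
tcp_rot: [-0.649, 0.761, 0.0, -0.0]
force: [1.1, -0.2, -1.4]
gripper_width: 0.038
grip_force: 35.3
```

```bash
python3 st.py
```

```text
t 12.05 pos [ 0.55   -0.0218  0.2104] jaw 170.91 z [-0. -0. -1.] F [ 1.1 -0.2 -1.4] T [-0.064 -0.294  0.04 ] q6 -0.403 g 0.038 35.3
```

Call:
{"method": "apply_moves", "body": {"commands": [0.35, 0, 0, 0.004, 0, 0, 0, 0.35, 0, 0, 0.004, 0, 0, 0, 0.35, 0, 0, 0.004, 0, 0, 0, 0.35, 0, 0, 0.004, 0, 0, 0, 0.35, 0, 0, 0.004, 0, 0, 0, 0.35, 0, 0, 0.004, 0, 0, 0, 0.35, 0, 0, 0.004, 0, 0, 0, 0.35, 0, 0, 0.004, 0, 0, 0]}}

```text
clock: 12.72
eef_pos: [0.5501, -0.0218, 0.2427]
tcp_rot: [-0.649, 0.761, 0.0, -0.0]
force: [0.7, -0.1, -0.7]
gripper_width: 0.0387
grip_force: 35.4
```

Call:
{"method": "apply_moves", "body": {"commands": [0.35, 0, 0, 0.004, 0, 0, 0, 0.35, 0, 0, 0.002, 0, 0, 0, 0.35, 0, 0, 0, 0, 0, 0, 0.35, 0, 0, 0, 0, 0, 0, 0.35, 0, 0, 0, 0, 0, 0]}}

```text
clock: 13.13
eef_pos: [0.5502, -0.0218, 0.2482]
tcp_rot: [-0.649, 0.761, -0.0, 0.0]
force: [1.0, -0.8, -0.1]
gripper_width: 0.0385
grip_force: 35.4
```

```bash
python3 st.py
python3 - <<'E'
from h import *
s,e=save('scene','s4'); cv2.imwrite('pics/c4.png',cv2.resize(s[155:255,255:325],None,fx=6,fy=6,interpolation=3))
c=get_calibration('scene'); M=np.linalg.inv(c['cam_to_world'])
for z in(.062,.112,.117,.122): p=M@[.550,-.0218,z,1]; print(z,c['cx']-c['fx']*p[0]/p[2],c['cy']+c['fy']*p[1]/p[2])
E
```

```text
t 13.13 pos [ 0.5502 -0.0218  0.2482] jaw 170.91 z [ 0. -0. -1.] F [ 1.  -0.8 -0.1] T [-0.018 -0.245  0.036] q6 -0.403 g 0.0385 35.4
0.062 287.845386546418 225.96500624809775
0.112 287.88024818660773 211.15806160506787
0.117 287.88382864977194 209.63731503143262
0.122 287.88742676541625 208.10907083885354
```

View pics/c4.png

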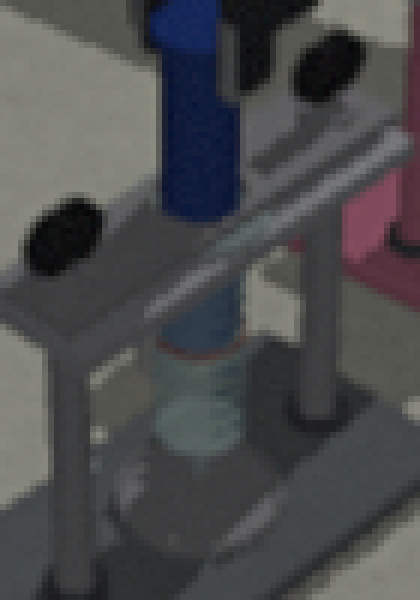

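Run:
```python
from h import *
from scipy.optimize import brentq
c=get_calibration('scene'); M=np.linalg.inv(c['cam_to_world']); C=np.array(c['cam_to_world'])[:3,3]
a=np.array([.550,-.0218]); n=(C[:2]-a)/np.linalg.norm(C[:2]-a)
def row(r,z):
    p=M@[*(a+n*r),z,1]; return c['cy']+c['fy']*p[1]/p[2]
print('ring19.5',row(.0195,.117),'ring17.25',row(.01725,.117),'strap hole far/near',row(-.019,.188),row(.019,.188))
for z in(.111,.114,.117,.120): print('foot',z,row(.0165,z),'disc underside',z+.151,row(.02,z+.151))
fr=[cv2.imread('pics/scene0.png'),np.mean([grab_frame('scene')[0] for _ in range(6)],0)]
print('start disc underside',row(.02,.213),'start mouth')
for nme,s in zip(('start','now'),fr):
    print(nme); 
    for v in list(range(176,192))*(nme=='start')+(list(range(158,168))+list(range(200,222)))*(nme=='now'): print(v,s[v,286:291].mean(0).round(), s[v,282:285].mean(0).round())
```

```text
ring19.5 214.78134757296527 ring17.25 214.1820900353622 strap hole far/near 182.36571661291345 192.15353563696027
foot 0.111 215.81051385243836 disc underside 0.262 167.14626885694443
foot 0.114 214.89795169161647 disc underside 0.265 166.07943525784137
foot 0.117 213.98267189617806 disc underside 0.268 165.00915993098988
foot 0.12 213.0646623082366 disc underside 0.271 163.93542619436732
start disc underside 184.0980158235626 start mouth
start
176 [85. 39. 22.] [84. 35. 18.]
177 [85. 38. 21.] [85. 37. 20.]
178 [85. 38. 21.] [85. 37. 18.]
179 [85. 38. 20.] [79. 33. 15.]
180 [84. 37. 21.] [65. 28. 14.]
181 [71. 32. 18.] [55. 26. 16.]
182 [57. 27. 17.] [54. 30. 22.]
183 [55. 26. 15.] [52. 28. 20.]
184 [55. 24. 14.] [51. 26. 17.]
185 [58. 28. 19.] [51. 26. 16.]
186 [57. 26. 16.] [52. 25. 17.]
187 [58. 27. 16.] [53. 28. 20.]
188 [58. 27. 16.] [52. 25. 16.]
189 [57. 25. 14.] [51. 25. 16.]
190 [57. 26. 15.] [54. 33. 28.]
191 [57. 31. 24.] [57. 49. 48.]
now
158 [88. 39. 22.] [88. 39. 22.]
159 [87. 39. 22.] [88. 39. 21.]
160 [86. 39. 22.] [88. 39. 21.]
161 [87. 39. 22.] [86. 38. 20.]
162 [87
[... 197 characters left out ...]
0. 100.] [64. 63. 63.]
201 [102.  99.  99.] [70. 68. 68.]
202 [90. 88. 87.] [78. 76. 76.]
203 [76. 74. 73.] [92. 89. 88.]
204 [70. 65. 62.] [103. 100. 100.]
205 [71. 63. 56.] [95. 92. 92.]
206 [72. 61. 52.] [77. 75. 75.]
207 [73. 59. 48.] [69. 67. 66.]
208 [73. 59. 48.] [68. 62. 58.]
209 [73. 60. 48.] [69. 58. 48.]
210 [72. 59. 47.] [69. 57. 45.]
211 [73. 59. 47.] [68. 56. 47.]
212 [73. 59. 47.] [60. 52. 55.]
213 [65. 56. 56.] [57. 55. 65.]
214 [58. 58. 71.] [72. 73. 70.]
215 [75. 79. 79.] [80. 82. 71.]
216 [87. 90. 80.] [80. 81. 71.]
217 [85. 86. 77.] [80. 81. 71.]
218 [83. 84. 74.] [79. 80. 70.]
219 [82. 84. 74.] [78. 80. 70.]
220 [83. 84. 74.] [78. 80. 71.]
221 [90. 91. 80.] [81. 83. 73.]
```

The disc edge moved 17.8 px up, about 51.4 mm, which agrees with the TCP's 51.5 mm (no slip). 3.5 mm are left.

Call:
{"method": "apply_moves", "body": {"commands": [0.35, 0, 0, 0.002, 0, 0, 0, 0.35, 0, 0, 0.0015, 0, 0, 0, 0.35, 0, 0, 0, 0, 0, 0, 0.35, 0, 0, 0, 0, 0, 0, 0.35, 0, 0, 0, 0, 0, 0, 0.35, 0, 0, 0, 0, 0, 0]}}

```text
clock: 13.98
eef_pos: [0.5502, -0.0218, 0.2518]
tcp_rot: [-0.649, 0.761, -0.0, 0.0]
force: [-0.1, 0.4, -1.6]
gripper_width: 0.0383
grip_force: 35.4
```

```bash
python3 st.py
python3 - <<'E'
from h import *
s=np.mean([grab_frame('scene')[0] for _ in range(6)],0)
for v in list(range(159,166))+list(range(209,218)): print(v,s[v,286:291].mean(0).round())
E
python3 st.py
```

```text
t 13.98 pos [ 0.5502 -0.0218  0.2518] jaw 170.91 z [ 0. -0. -1.] F [-0.1  0.4 -1.6] T [-0.064 -0.234  0.005] q6 -0.403 g 0.0383 35.4
159 [86. 38. 21.]
160 [87. 39. 22.]
161 [83. 37. 21.]
162 [70. 31. 18.]
163 [58. 27. 16.]
164 [56. 26. 16.]
165 [57. 27. 16.]
209 [73. 59. 48.]
210 [72. 58. 46.]
211 [73. 59. 47.]
212 [77. 69. 59.]
213 [72. 72. 73.]
214 [62. 64. 77.]
215 [75. 78. 78.]
216 [87. 89. 80.]
217 [85. 86. 77.]
t 14.28 pos [ 0.5501 -0.0219  0.2518] jaw 170.91 z [ 0. -0. -1.] F [ 0.2 -0.5 -1. ] T [ 0.002 -0.319 -0.029] q6 -0.403 g 0.0385 35.4
```

Run:
```python
from h import *
s=cv2.imread('pics/scene0.png').astype(float)
for v in range(208,236): print(v,s[v,286:291].mean(0).round())
c=get_calibration('scene'); M=np.linalg.inv(c['cam_to_world']); C=np.array(c['cam_to_world'])[:3,3]
a=np.array([.550,-.0218]); n=(C[:2]-a)/np.linalg.norm(C[:2]-a)
def row(r,z):
    p=M@[*(a+n*r),z,1]; return c['cy']+c['fy']*p[1]/p[2]
print('foot start',row(.0165,.062),'lvl',row(.0165,.117),'barrel out',row(.0195,.062),row(.0195,.06),'base front mid',row(.02,.221),row(.02,.276))
now=np.mean([grab_frame('scene')[0] for _ in range(3)],0)
big=cv2.resize(np.hstack([s[160:240,268:308],now[160:240,268:308]]).clip(0,120)*2,None,fx=7,fy=7,interpolation=cv2.INTER_CUBIC).clip(0,255).astype(np.uint8); cv2.imwrite('pics/c5.png',big)
```

```text
208 [70. 57. 46.]
209 [70. 58. 47.]
210 [70. 57. 46.]
211 [71. 58. 45.]
212 [71. 58. 46.]
213 [62. 51. 50.]
214 [50. 42. 54.]
215 [61. 50. 51.]
216 [71. 58. 46.]
217 [70. 58. 46.]
218 [70. 57. 46.]
219 [70. 57. 46.]
220 [70. 56. 45.]
221 [70. 57. 46.]
222 [70. 58. 47.]
223 [70. 57. 46.]
224 [70. 57. 45.]
225 [71. 58. 47.]
226 [70. 58. 47.]
227 [69. 55. 44.]
228 [70. 58. 47.]
229 [80. 77. 68.]
230 [82. 84. 76.]
231 [71. 72. 67.]
232 [66. 65. 62.]
233 [65. 64. 62.]
234 [62. 60. 60.]
235 [60. 59. 59.]
foot start 230.34122213405405 lvl 213.98267189617806 barrel out 231.1453388753295 231.7239947536318 base front mid 181.3898925805389 162.13813895987565
```

View pics/c5.png

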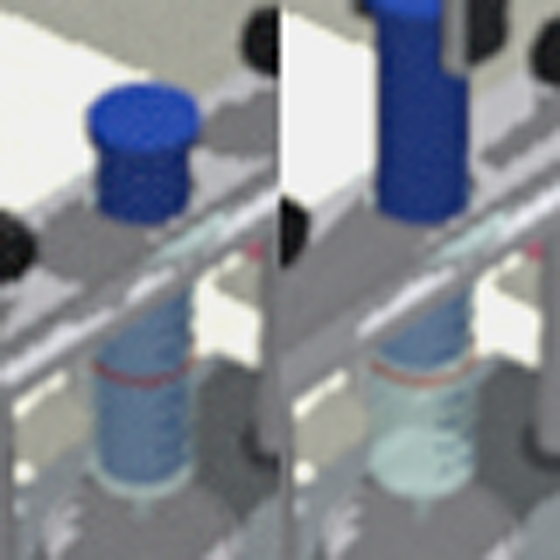

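The last crop shows the foot just above the front arc of the red ring, as perspective predicts. The foot moved 16.7 px (about 56 mm) and the disc edge 19.05 px (about 54.4 mm), so the lift is 55 mm within measurement error. Side force is near zero and the grip is steady. Handing in.

```bash
python3 -c "
from bench import workorder; print(workorder.job_done())"
```

```text
the job is handed in; nothing more can be done
None
```

Both wing knobs were tightened to their stops first, then the plunger was drawn straight up about 55 mm to the red 50 ml ring (camera checks agree to about 1 mm) and is still held there; the job is handed in at about 14.5 s, with no verdict returned.

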